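# Reorder the sanding discs that have run low

## Robot

A 7-joint arm with a two-finger parallel gripper is mounted at the origin on the work surface. World frame = base frame: x ahead of the robot, y to its left, z up, the work surface at z = 0. Lengths are in m, angles in rad, forces in N, time in s.
With the tool pointing down it reaches from about 0.375 to 0.925 m from the base axis. Payload 3.1 kg.
Tool frame: the origin (TCP) lies at the very end of the fingers, on their centre line; the grasp point (between the pads) lies 19 mm behind it; z points along the fingers, y is the direction in which the jaws open and shut (so a half turn about z gives the same grasp; the last joint's range is limited). The gripper opens to 85 mm and grips with 20 to 120 N. Pads are 22 mm wide; open, the fingers measure 114 mm over their backs; the gripper's body (76 mm by 85 mm) begins 54 mm behind the grasp point. The pads swing forward as they close: fully open they stand 13 mm farther back than shut.
Start: joints at [-1.288, 0.383, 0.044, 1.598, -0.018, 1.161, -0.05], TCP at [0.242, 0.603, 0.204] pointing down, gripper open.
Joint ranges: [-2.61, 2.61], [-0.41, 2.15], [-1.48, 1.57], [0, 2.5], [-1.57, 4.71], [0.05, 1.97], [-2.85, 2.85]. Speed limits (rad/s): [2.79, 2.79, 3.14, 3.14, 3.14, 3.14, 3.14].

## Interface

Orientations are given as a unit quaternion [x, y, z, w].
In Python, from rig import manip gives the robot as it stands. The module is installed in compiled form; this text tells all that it offers. Calls block until the motion is done:
- manip.move_ptp(position, orientation): joint-space move of the TCP to a pose.
- manip.move_linear(position, ori=None, velocity=0.15, guard=None): straight line of the TCP; ori=None keeps the orientation; velocity is the mean speed in m/s. With guard (N) it stops when the force on the tool has changed by that much, and returns True; else False.
- manip.move_j(angles): joint-space move.
- manip.command_gripper(opening, grasp_force=None): finger opening in m; grasp_force is the grip in N (None keeps the last); returns when the fingers have stopped.
- manip.wait(seconds).
- manip.inverse_kinematics(position, orientation): joint angles nearest the present ones, or None.
- manip.get_state(): the state.
- manip.capture(name): name is "scene" or "top"; returns a dict with "pixels" (400x640x3 uint8, blue, green, red), "camera_matrix" (3x3 intrinsics, pixels), "dist" ([k1, k2, p1, p2, k3] as OpenCV has them; the pictures are not rectified), "rvec" (rotation vector, rad) and "tvec" (3), from world to camera coordinates, as OpenCV has them. Camera axes: x right, y down, z forward; pixel columns grow to the right and rows downward; lengths in m; the calibration is good to about 2 mm. A picture is of the moment at which its call begins. There is no depth.
A pose or a line that the arm cannot do raises manip.IKError and nothing moves.
- manip.sign_off(): hands the job in, once; it reports no verdict.
The state is a dict: "time": time; "q": joint angles; "qd": joint speeds; "joint_torque": joint torques, N m; "ee_pos": TCP position; "tool_rot": TCP orientation; "contact_force": force on the tool from outside, world axes, zero at the start; "ft_torque": the same for the moment, N m; "gripper_width": finger opening in m.
Only numpy, scipy, OpenCV 4.12 (cv2) and the standard library are available. Lean on these libraries where they do the work, as an engineer would, in place of code of your own. Each camera call takes 0.05 s, during which the arm holds its last target.

## Task

One of the three disc bins is down to its last few sanding discs. Take the hand scanner from its holster, aim it square at the middle of that bin's barcode label from about 7 cm away and hold it still there for a good second, then stand it back in its holster. Then lift that bin, with its discs in it, and set it flat in the empty refill tray; drop nothing and leave everything else on the bench where it is.

Things in the scene. Friction and masses are not known exactly. Their poses are not given: they have to be found in the camera images.
- scanner_grip (a point): grip point on the head's axis, 84 mm from the window. Pistol-shaped scanner, 170 g, nose down in its holster. Head 42 mm wide (y), 45 mm (x), 108 mm long; last 20 mm at the window is a hood 46 (x) by 58 (y) mm. Handle 34 mm wide (y) leaves the head 60 to 109 mm above the window and reaches 116 mm along -x. Grip across the 42 mm. z: from window to rear end (up at start)
- scanner_window (a point): centre of the reading window; axes as scanner_grip. Looks along -z (down when holstered). Reads by itself, at any roll, when the label is 40 to 110 mm in front of the window, label centre within 13 mm of the window's axis (in x and in y), axis within 12 degrees of the label's normal, scanner still (below 20 mm/s and 0.2 rad/s) for 1 s
- holster_in (a point): centre of the holster's pocket floor, 11 mm above the bench. Fixed black holster, open-topped pocket 56 mm (x) by 68 mm (y) inside, 39 mm deep (rim 50 mm above the bench, walls 5 mm), base plate 100 by 110 mm. z up; the holstered scanner's axes match the holster's (handle over the -x side)
- bin_1_mid (a point): left bin (largest y): centre of its pocket, 30 mm above its underside; z up, x to its back. Open plywood bin, 250 g: pocket 84 (x) by 86 (y) mm, walls 9 mm, floor 6 mm, side and back walls 60 mm high, front 50. Side walls centred at y = +-47.5 mm, x = -51 to 51. A sloping label board reaches forward to x = -92 mm
- bin_2_mid (a point): middle bin, the same as bin_1. The bins stand about 145 mm apart on a fixed 12 mm plywood stand with a 30 mm high kerb behind them
- bin_3_mid (a point): right bin (smallest y), the same as bin_1
- label_1_centre (a point): centre of the barcode label on the left bin: white paper 54 mm wide, 32 mm high up the slope, on the bin's sloping front board. Its z axis is the normal out of the label (32 degrees from vertical, leaning to the bin's front), x points up the slope, y is the bin's y
- label_2_centre (a point): centre of the barcode label on the middle bin: white paper 54 mm wide, 32 mm high up the slope, on the bin's sloping front board. Its z axis is the normal out of the label (32 degrees from vertical, leaning to the bin's front), x points up the slope, y is the bin's y
- label_3_centre (a point): centre of the barcode label on the right bin: white paper 54 mm wide, 32 mm high up the slope, on the bin's sloping front board. Its z axis is the normal out of the label (32 degrees from vertical, leaning to the bin's front), x points up the slope, y is the bin's y
- stack_low_mid (a point): centre of the last few sanding discs, a low loose stack 75 mm across and 6 mm high, 16 g, lying on the floor of one of the three bins: that bin is the one to reorder
- stack_full_1_mid (a point): centre of a full loose stack of the same discs, 36 mm high, in another bin
- stack_full_2_mid (a point): centre of a full loose stack of the same discs, 34 mm high, in another bin
- tray_in (a point): centre of the inner floor of the empty refill tray, 6 mm above the bench: a fixed low grey sheet-metal tray, 218 mm (x) by 158 mm (y) inside, lip 12 mm above its floor. z up. It and the holster stand one on the left, one on the right of the bins
- sander: small disc sander standing on its pad, 113 mm high, bystander
- glue: white glue bottle, 60 mm wide, 170 mm high, bystander
- sand_block: cork sanding block 110 x 60 x 30 mm in front of the bins, bystander
- square: try square lying flat in front of the bins, wooden stock 130 mm, steel blade 190 mm, bystander
Things that resemble listed ones, but are neither listed nor needed, are in the scene too. There is more than one size of the part that bears stack_low_mid; the job needs the smallest.

How it is judged:
On the way, in this order (a step that is already met when the one before it is completed fails the run):
1. the scanner is lifted out of its holster (z of scanner_window in the frame of holster_in above 0.06 m), for 0.1 s.
2. the held scanner is aimed square at the label of the low bin, 40 to 110 mm off, and held still for 1 s (((horizontal distance between stack_low_mid and bin_1_mid below 0.025 m and z of label_1_centre in the frame of scanner_window between -0.11 and -0.04 m and x of label_1_centre in the frame of scanner_window between -0.013 and 0.013 m and y of label_1_centre in the frame of scanner_window between -0.013 and 0.013 m and z of scanner_window in the frame of label_1_centre above 0.03 m and angle between the z axis of scanner_window and the z axis of label_1_centre, either way round below 0.21 rad) or (horizontal distance between stack_low_mid and bin_2_mid below 0.025 m and z of label_2_centre in the frame of scanner_window between -0.11 and -0.04 m and x of label_2_centre in the frame of scanner_window between -0.013 and 0.013 m and y of label_2_centre in the frame of scanner_window between -0.013 and 0.013 m and z of scanner_window in the frame of label_2_centre above 0.03 m and angle between the z axis of scanner_window and the z axis of label_2_centre, either way round below 0.21 rad) or (horizontal distance between stack_low_mid and bin_3_mid below 0.025 m and z of label_3_centre in the frame of scanner_window between -0.11 and -0.04 m and x of label_3_centre in the frame of scanner_window between -0.013 and 0.013 m and y of label_3_centre in the frame of scanner_window between -0.013 and 0.013 m and z of scanner_window in the frame of label_3_centre above 0.03 m and angle between the z axis of scanner_window and the z axis of label_3_centre, either way round below 0.21 rad)) and linear speed of scanner below 0.02 m/s and angular speed of scanner below 0.2 rad/s and contact force between the fingers and scanner above 1 N and height (world z) of scanner_window above 0.05 m), for 1 s.
3. the scanner stands in its holster again and is let go (horizontal distance between scanner_window and holster_in below 0.012 m and z of scanner_window in the frame of holster_in between -0.004 and 0.005 m and angle between scanner_window's own z axis and vertical below 0.1 rad and contact force between the fingers and scanner below 0.1 N and linear speed of scanner below 0.02 m/s and angular speed of scanner below 0.2 rad/s), for 0.2 s.
4. the low bin stands flat in the refill tray with its discs in it and is let go (((horizontal distance between stack_low_mid and bin_1_mid below 0.025 m and x of bin_1_mid in the frame of tray_in between -0.075 and 0.1 m and y of bin_1_mid in the frame of tray_in between -0.07 and 0.07 m and z of bin_1_mid in the frame of tray_in between 0.026 and 0.034 m and angle between bin_1_mid's own z axis and vertical below 0.05 rad and linear speed of bin_1 below 0.02 m/s and angular speed of bin_1 below 0.2 rad/s and contact force between the fingers and bin_1 below 0.1 N and z of stack_low_mid in the frame of bin_1_mid between -0.025 and -0.014 m) or (horizontal distance between stack_low_mid and bin_2_mid below 0.025 m and x of bin_2_mid in the frame of tray_in between -0.075 and 0.1 m and y of bin_2_mid in the frame of tray_in between -0.07 and 0.07 m and z of bin_2_mid in the frame of tray_in between 0.026 and 0.034 m and angle between bin_2_mid's own z axis and vertical below 0.05 rad and linear speed of bin_2 below 0.02 m/s and angular speed of bin_2 below 0.2 rad/s and contact force between the fingers and bin_2 below 0.1 N and z of stack_low_mid in the frame of bin_2_mid between -0.025 and -0.014 m) or (horizontal distance between stack_low_mid and bin_3_mid below 0.025 m and x of bin_3_mid in the frame of tray_in between -0.075 and 0.1 m and y of bin_3_mid in the frame of tray_in between -0.07 and 0.07 m and z of bin_3_mid in the frame of tray_in between 0.026 and 0.034 m and angle between bin_3_mid's own z axis and vertical below 0.05 rad and linear speed of bin_3 below 0.02 m/s and angular speed of bin_3 below 0.2 rad/s and contact force between the fingers and bin_3 below 0.1 N and z of stack_low_mid in the frame of bin_3_mid between -0.025 and -0.014 m))), for 0.2 s.
At the end, for the whole second after the job is handed in: Scanner nose down on its holster's floor (within 5 mm, centred within 12 mm, upright within 0.1 rad). The low bin at rest, level and released on the refill tray's floor, its discs flat inside. Other bins moved under 20 mm, full stacks under 25 mm, bystanders under 30 mm (horizontal distance between scanner_window and holster_in below 0.012 m and z of scanner_window in the frame of holster_in between -0.004 and 0.005 m and angle between scanner_window's own z axis and vertical below 0.1 rad and linear speed of scanner below 0.02 m/s and angular speed of scanner below 0.2 rad/s and ((horizontal distance between stack_low_mid and bin_1_mid below 0.025 m and x of bin_1_mid in the frame of tray_in between -0.075 and 0.1 m and y of bin_1_mid in the frame of tray_in between -0.07 and 0.07 m and z of bin_1_mid in the frame of tray_in between 0.026 and 0.034 m and angle between bin_1_mid's own z axis and vertical below 0.05 rad and linear speed of bin_1 below 0.02 m/s and angular speed of bin_1 below 0.2 rad/s and contact force between the fingers and bin_1 below 0.1 N and z of stack_low_mid in the frame of bin_1_mid between -0.025 and -0.014 m) or (horizontal distance between stack_low_mid and bin_2_mid below 0.025 m and x of bin_2_mid in the frame of tray_in between -0.075 and 0.1 m and y of bin_2_mid in the frame of tray_in between -0.07 and 0.07 m and z of bin_2_mid in the frame of tray_in between 0.026 and 0.034 m and angle between bin_2_mid's own z axis and vertical below 0.05 rad and linear speed of bin_2 below 0.02 m/s and angular speed of bin_2 below 0.2 rad/s and contact force between the fingers and bin_2 below 0.1 N and z of stack_low_mid in the frame of bin_2_mid between -0.025 and -0.014 m) or (horizontal distance between stack_low_mid and bin_3_mid below 0.025 m and x of bin_3_mid in the frame of tray_in between -0.075 and 0.1 m and y of bin_3_mid in the frame of tray_in between -0.07 and 0.07 m and z of bin_3_mid in the frame of tray_in between 0.026 and 0.034 m and angle between bin_3_mid's own z axis and vertical below 0.05 rad and linear speed of bin_3 below 0.02 m/s and angular speed of bin_3 below 0.2 rad/s and contact force between the fingers and bin_3 below 0.1 N and z of stack_low_mid in the frame of bin_3_mid between -0.025 and -0.014 m))); the robot touches nothing.
It fails at once if a bin that is not the low one is moved, or the low bin spills its discs ((not (horizontal distance between stack_low_mid and bin_1_mid below 0.025 m) and distance of bin_1_mid from where it was at the start of the episode above 0.02 m) or (not (horizontal distance between stack_low_mid and bin_2_mid below 0.025 m) and distance of bin_2_mid from where it was at the start of the episode above 0.02 m) or (not (horizontal distance between stack_low_mid and bin_3_mid below 0.025 m) and distance of bin_3_mid from where it was at the start of the episode above 0.02 m)).
It fails at once if the full stacks are disturbed (distance of any of stack_full_1_mid, stack_full_2_mid from where it was at the start of the episode above 0.025 m).
It fails at once if a bystander is disturbed (distance of any of sander, glue, sand_block, square from where it was at the start of the episode above 0.03 m).
It fails at once if the scanner or a bin is dropped (falls freely more than about 13 mm) ((contact force between anything else and bin_1 below 0.05 N and linear speed of bin_1 above 0.5 m/s) or (contact force between anything else and bin_2 below 0.05 N and linear speed of bin_2 above 0.5 m/s) or (contact force between anything else and bin_3 below 0.05 N and linear speed of bin_3 above 0.5 m/s) or (contact force between anything else and scanner below 0.05 N and linear speed of scanner above 0.5 m/s)).
It also fails if it takes over 69 s, if anything falls off the work surface, if the arm or the gripper's body presses on something with over 40 N, if the wrist force passes 120 N, or if a joint passes its speed limit or range.

## Working session

There is one attempt and no reset: what is moved stays moved. The work goes in short steps, each a Python script; the robot and the scene stay as the last script left them, time stands still between calls to the robot, and variables do not carry over. Pictures are saved under pics/ and viewed, and the job is handed in when it is done.

```bash
mkdir -p pics; cat > h.py <<'E'
import numpy as np, cv2, pickle
from rig import manip
from scipy.spatial.transform import Rotation as R
def shot(n,name):
    c=manip.capture(n); cv2.imwrite(f'pics/{name}.png',c['pixels']); pickle.dump(c,open(f'pics/{name}.pkl','wb')); return c
def load(name): return pickle.load(open(f'pics/{name}.pkl','rb'))
def ray(c,uv):
    K,d=np.array(c['camera_matrix']),np.array(c['dist'],float)
    p=cv2.undistortPoints(np.array(uv,float).reshape(-1,1,2),K,d).reshape(-1,2)
    Rm=cv2.Rodrigues(np.array(c['rvec'],float))[0]; t=np.array(c['tvec'],float).ravel()
    o=-Rm.T@t; dirs=np.c_[p,np.ones(len(p))]@Rm
    return o,dirs
def atz(c,uv,z):
    o,d=ray(c,uv); return o+d*((np.asarray(z)-o[2])/d[:,2])[:,None]
def proj(c,P):
    return cv2.projectPoints(np.array(P,float).reshape(-1,3),np.array(c['rvec'],float),np.array(c['tvec'],float),np.array(c['camera_matrix'],float),np.array(c['dist'],float))[0].reshape(-1,2)
E
python3 - <<'E'
from h import *
for n in('scene','top'):
    c=shot(n,n+'0'); print(n,ray(c,[[320,200]]),c['camera_matrix'])
print(manip.get_state())
E
```

```text
scene (array([1.42040233, 0.66144482, 1.06331265]), array([[-0.60980439, -0.43742705, -0.66095437]])) [[501.08359845   0.         317.82701102]
 [  0.         501.08359845 203.38700859]
 [  0.           0.           1.        ]]
top (array([ 0.34493143, -0.02005906,  0.97842198]), array([[ 0.21688837, -0.0072813 , -0.97635151]])) [[384.47072046   0.         314.49865176]
 [  0.         384.47072046 204.72620078]
 [  0.           0.           1.        ]]
{'time': 0.1, 'q': array([-1.28779912,  0.38378224,  0.04383616,  1.59941667, -0.01786121,
        1.16120864, -0.04990061]), 'qd': array([-1.05630337e-04, -5.09035844e-04,  1.35724803e-03, -2.68244984e-03,
        1.06721854e-03, -6.12226699e-05,  1.35999870e-05]), 'joint_torque': array([ 2.33309445e-03, -4.34732330e+01,  1.02910493e+00, -2.50453824e+01,
        1.08798413e-02,  5.43848088e-03, -1.12146554e-05]), 'ee_pos': array([0.24125158, 0.60257471, 0.20229426]), 'tool_rot': array([ 1.89203442e-01,  9.81937162e-01, -1.20229406e-03, -1.48440536e-04]), 'contact_force': array([-0.73224606, -0.47234398,  0.68574707]), 'ft_torque': array([ 0.01027068, -0.01423772,  0.00231403]), 'gripper_width': 0.0851107103521191}
```

View pics/scene0.png

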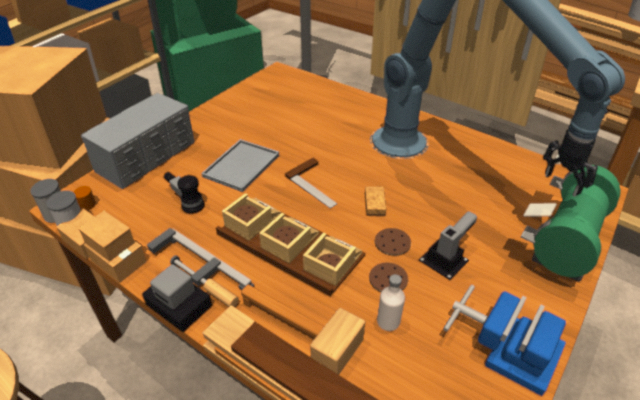

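View pics/top0.png

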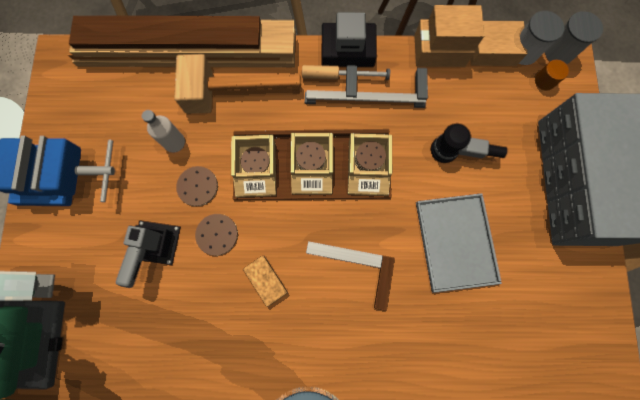

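Top view has +x up and +y left. The holster (155,243) is on the left, the tray (458,243) on the right, and the bins sit at about (254,162), (312,160) and (370,160). I'll zoom in on the bins and holster.

```bash
python3 - <<'E'
from h import *
a=load('top0')['pixels'];b=load('scene0')['pixels']
A=cv2.resize(a[125:205,225:400],None,fx=4.5,fy=4.5,interpolation=cv2.INTER_CUBIC)
cv2.imwrite('pics/z1.png',A)
B=cv2.resize(a[205:295,105:225],None,fx=6,fy=6,interpolation=cv2.INTER_CUBIC)
cv2.imwrite('pics/z2.png',B)
cv2.imwrite('pics/z3.png',cv2.resize(b[190:295,210:370],None,fx=5,fy=5,interpolation=cv2.INTER_CUBIC))
cv2.imwrite('pics/z4.png',cv2.resize(b[200:290,400:500],None,fx=6,fy=6,interpolation=cv2.INTER_CUBIC))
E
```

```text
(no output)
```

View pics/z1.png

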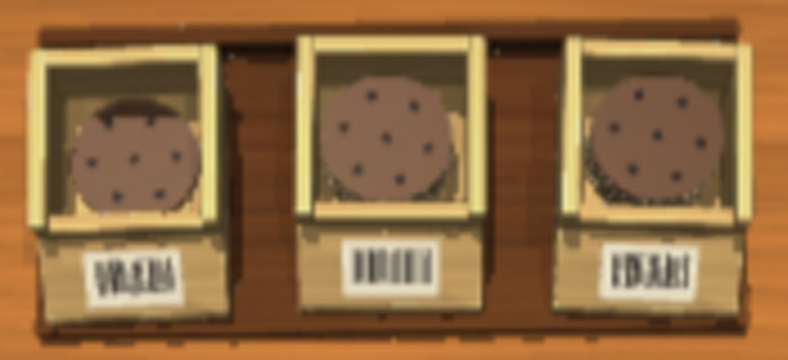

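View pics/z2.png

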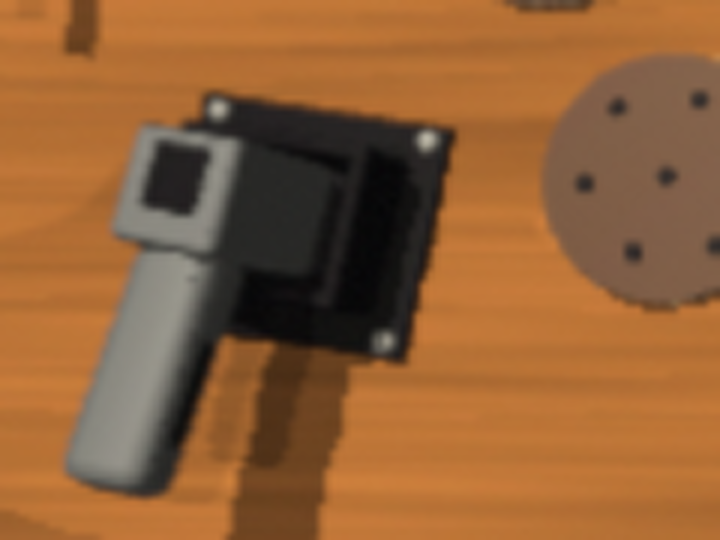

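View pics/z3.png

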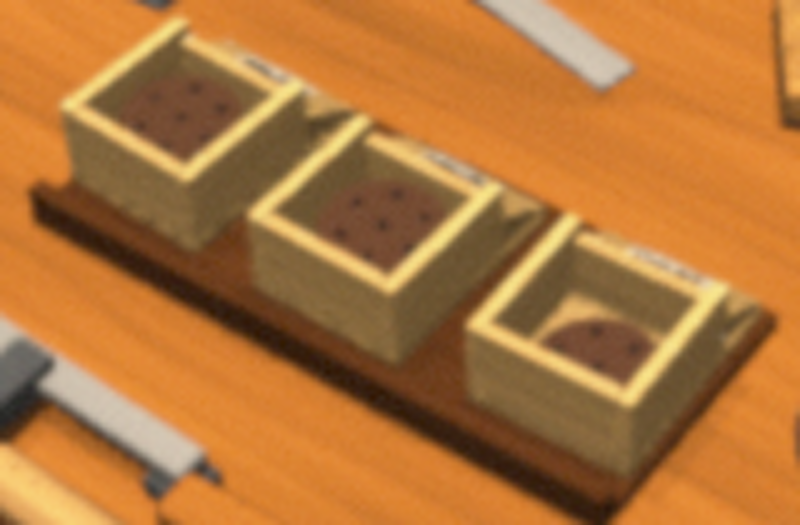

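View pics/z4.png

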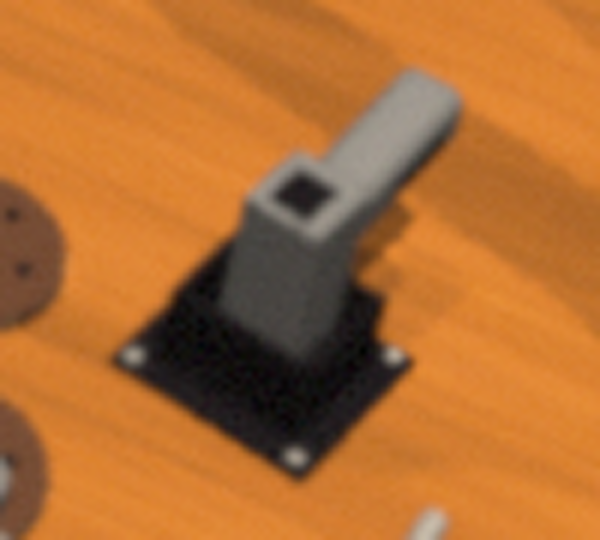

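The low bin is the left one: its floor shows around the disc stack in both views. The two full stacks are nearly up to their rims. Next I'll zoom in for accurate corners.

```bash
python3 - <<'E'
from h import *
a=load('top0')['pixels'];b=load('scene0')['pixels']
def z(im,u,v,w,h,f,n):
    o=cv2.resize(im[v:v+h,u:u+w],None,fx=f,fy=f,interpolation=cv2.INTER_CUBIC)
    for i in range(0,w,10): cv2.putText(o,str(u+i),(i*f,8),0,.33,(255,255,255),1); cv2.line(o,(i*f,0),(i*f,h*f),(255,255,255) ,1) if 0 else cv2.line(o,(i*f,10),(i*f,16),(255,255,255),1)
    for i in range(0,h,10): cv2.putText(o,str(v+i),(0,i*f+4),0,.33,(255,255,255),1)
    cv2.imwrite(n,o)
z(a,228,130,54,74,8,'pics/b1.png'); z(b,298,228,70,66,9,'pics/b2.png'); z(a,410,190,95,105,5,'pics/t1.png')
E
```

```text
(no output)
```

View pics/b1.png

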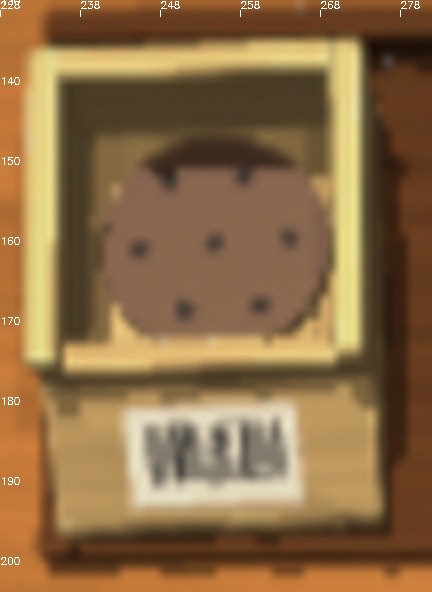

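View pics/b2.png

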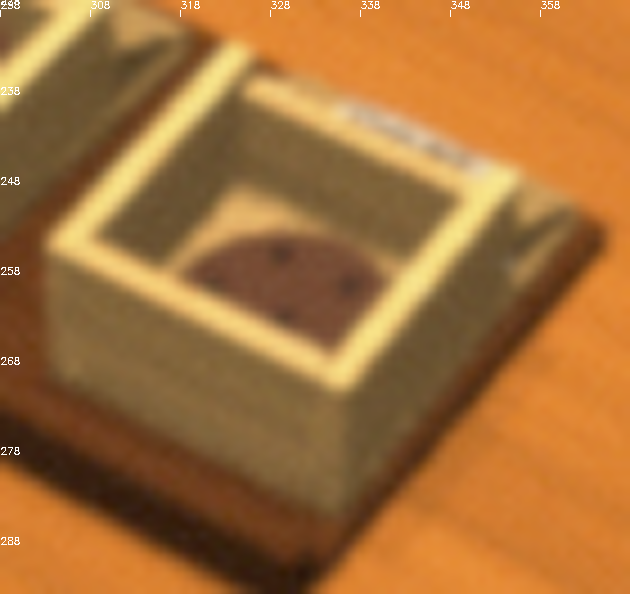

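View pics/t1.png

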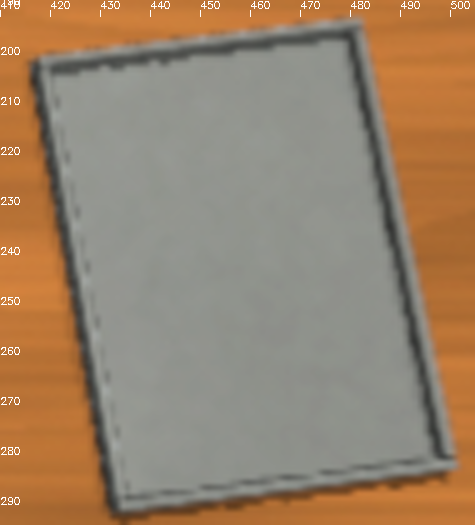

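```bash
cat > fit.py <<'E'
from h import *
from scipy.optimize import least_squares
T=load('top0');S=load('scene0')
def un(p,f,u,v): return (np.array(p,float)+.5)/f-.5+[u,v]
def W(p,yaw,L):
    c,s=np.cos(yaw),np.sin(yaw); L=np.array(L,float); return np.c_[p[0]+c*L[:,0]-s*L[:,1],p[1]+s*L[:,0]+c*L[:,1],L[:,2]]
def fit(obs,x0,verb=1):
    def r(x): return np.concatenate([(proj(c,W(x[:2],x[2],L))-px).ravel() for c,L,px in obs])
    s=least_squares(r,x0); print(np.round(s.x,4)); 
    if verb: print(np.round(s.fun.reshape(-1,2),1).tolist())
    return s.x
if __name__=='__main__':
    rim=[[.051,.052,.072],[.051,-.052,.072],[-.051,-.052,.072],[-.051,.052,.072]]
    bt=un([[33,48],[362,40],[360,352],[26,364]],8,228,130)
    bs=un([[345,385],[50,240],[235,45],[520,172],[340,515]],9,298,228)
    o=[(T,rim,bt),(S,rim+[[.051,.052,.012]],bs)]
    print('bin');b=fit(o,[.5,.13,0]); fit(o[:1],b); fit(o[1:],b)
    lab=un([[124,410],[295,402],[303,500],[134,508]],8,228,130)
    s,cc=np.sin(np.radians(32)),np.cos(np.radians(32))
    # local label: x_up along (cos32,0,sin32)
    def LL(x,z,y=0): return [[x+u*cc,y+v,z+u*s] for u,v in((.016,.027),(.016,-.027),(-.016,-.027),(-.016,.027))]
    for z in (.03,.04,.05,.06):
        q=least_squares(lambda x:(proj(T,W(b[:2],b[2],LL(x[0],z,x[1])))-lab).ravel(),[-.07,0]); print(z,q.x,q.cost)
        print(un(proj(S,W(b[:2],b[2],LL(q.x[0],z,q.x[1]))),1,0,0).round(1).tolist())
    # board low edge
    low=un([[60,532],[383,520]],8,228,130)
    for z in (.012,.02,.03,.04): 
        p=atz(T,low,z)[:,:2]-b[:2]; c2,s2=np.cos(b[2]),np.sin(b[2]); print('low',z,(p@np.array([[c2,-s2],[s2,c2]])).round(4).tolist())
    print('holster')
    pl=un([[203,93],[455,130],[405,362]],6,105,205)
    ps=un([[113,360],[297,480],[413,360]],6,400,200)
    ht=un([[143,125],[243,142],[215,252],[113,235]],6,105,205)
    hs=un([[300,150],[247,197],[315,240]],6,400,200)
    def H(z): return [(T,[[.05,.055,z],[.05,-.055,z],[-.05,-.055,z]],pl),(S,[[.05,-.055,z],[.05,.055,z],[-.05,.055,z]],ps)]
    for z in(.004,.008): fit(H(z),[.35,.35,-.2])
    t=.0225;k=.021;z=.119
    fit([(T,[[t,k,z],[t,-k,z],[-t,-k,z],[-t,k,z]],ht)],[.35,.35,-.2])
    fit([(S,[[t,-k,z],[t,k,z]],un([[247,197],[315,240]],6,400,200))],[.35,.35,-.2])
    print('tray')
    tt=un([[34,60],[360,20],[455,462],[112,515]],5,410,190)
    for g in(.109,.111,.115):fit([(T,[[g,g-.03,.018],[g,-g+.03,.018],[-g,-g+.03,.018],[-g,g-.03,.018]],tt)],[.3,-.3,.1])
E
python3 fit.py
```

```text
bin
[0.6588 0.1445 0.0449]
[[-1.2, 0.8], [-0.8, 0.4], [-0.1, 0.5], [-0.8, 0.5], [-0.8, 0.3], [-1.1, 0.1], [-0.9, -0.8], [-0.4, -0.0], [-0.8, 0.5]]
[0.6602 0.1428 0.0356]
[[-0.3, 0.1], [0.1, 0.0], [0.4, 0.2], [-0.2, -0.3]]
[0.6574 0.1461 0.0473]
[[0.0, 0.3], [-0.3, 0.1], [-0.2, -0.8], [0.4, -0.1], [0.0, 0.5]]
0.03 [-0.06962566 -0.00088394] 0.0783247775791135
[[347.3, 250.1], [330.9, 242.4], [335.8, 240.8], [351.9, 248.3]]
0.04 [-0.07227552 -0.00245986] 0.058529778638445724
[[347.4, 246.8], [331.0, 239.2], [335.9, 237.6], [352.1, 245.1]]
0.05 [-0.07492537 -0.00403579] 0.10793345438497763
[[347.5, 243.5], [331.1, 235.9], [336.0, 234.4], [352.2, 241.9]]
0.06 [-0.0775752  -0.00561172] 0.23109581008250946
[[347.7, 240.2], [331.1, 232.6], [336.1, 231.2], [352.4, 238.6]]
low 0.012 [[-0.0887, 0.0518], [-0.0884, -0.0526]]
low 0.02 [[-0.0906, 0.0501], [-0.0903, -0.0534]]
low 0.03 [[-0.093, 0.048], [-0.0927, -0.0544]]
low 0.04 [[-0.0954, 0.0459], [-0.0951, -0.0555]]
holster
[ 0.4462  0.3929 -0.1278]
[[-0.2, 0.3], [-0.6, -0.0], [-0.5, 0.3], [-1.7, -0.2], [0.3, 0.1], [-0.3, 0.1]]
[ 0.447   0.3924 -0.1324]
[[-0.6, -0.3], [-0.9, -0.5], [-1.0, -0.0], [-1.8, -1.1], [0.1, -0.7], [-0.3, -0.7]]
[ 0.4486  0.3917 -0.1538]
[[-0.5, -0.7], [0.7, -0.5], [0.4, 0.7], [-0.7, 0.5]]
[ 0.4471  0.3988 -0.2317]
[[-0.5, -0.7], [0.5, 0.6]]
tray
[ 0.4552 -0.3722  0.1347]
[[2.3, 1.5], [-2.2, 2.1], [-2.7, -0.4], [2.6, -2.7]]
[ 0.4554 -0.3722  0.1345]
[[1.4, 0.8], [-1.6, 1.1], [-1.7, 0.3], [1.9, -1.9]]
[ 0.4559 -0.3722  0.1342]
[[-0.4, -0.7], [-0.4, -0.7], [0.2, 1.5], [0.6, -0.2]]
```

Measurements so far:

| Item | Pose | How consistent |
|---|---|---|
| Bin 1 | (0.659, 0.144), yaw 0.04 | The two views agree within 3 mm |
| Label 1 | (0.587, 0.140, 0.041) | Matches board geometry: lower edge at x = -92 mm |
| Holster/scanner | (0.4475, 0.392), yaw about -0.14 | Plate and head fits agree |
| Tray | (0.455, -0.372), yaw 0.134 | One view only |

Next I'll check IK for the whole plan.

```bash
cat > plan.py <<'E'
from h import *
SC=np.array([.4475,.3922]);SY=-.14
BN=np.array([.659,.144]);BY=.04
LB=np.array([.587,.1398,.041])
TR=np.array([.4555,-.3722]);TY=.134
def rot(yaw,tilt=0,flip=1):
    Rz=R.from_euler('z',yaw).as_matrix()
    zz=np.array([np.sin(tilt),0,-np.cos(tilt)]); y=np.array([0,-1.,0])*flip  # tool z, y in local
    return R.from_matrix(Rz@np.c_[np.cross(y,zz),y,zz]).as_quat()
t32=np.radians(32)
n=R.from_euler('z',BY).as_matrix()@[-np.sin(t32),0,np.cos(t32)]
OFF=.062
SCAN=LB+n*(OFF+.07)
def loc(p,yaw,x,y): return np.array(p)+R.from_euler('z',yaw).as_matrix()[:2,:2]@[x,y]
BG=loc(BN,BY,-.004,.0475); TG=loc(loc(TR,TY,.02,0),TY,-.004,.0475)
E
python3 - <<'E'
from plan import *
for f in(1,-1):
    for nm,p,o in [('h',[*SC,.26],rot(SY,0,f)),('g',[*SC,.073],rot(SY,0,f)),('scan',SCAN,rot(BY,t32,f)),('bu',[*BG,.2],rot(BY,0,f)),('bg',[*BG,.045],rot(BY,0,f)),('tu',[*TG,.2],rot(TY,0,f)),('t',[*TG,.04],rot(TY,0,f))]:
        q=manip.inverse_kinematics(p,o); print(f,nm,np.round(p,3),None if q is None else np.round(q,2))
E
```

```text
1 h [0.448 0.392 0.26 ] [-1.29  0.26  0.6   1.69 -0.16  1.24 -2.37]
1 g [0.448 0.392 0.073] [-1.27  0.49  0.6   1.86 -0.35  0.9  -2.22]
1 scan [0.517 0.137 0.153] [-0.36 -0.04 -0.12  2.35  0.63  0.39 -2.55]
1 bu [0.653 0.191 0.2  ] [-0.83  0.51  0.67  1.54 -0.34  1.2  -1.63]
1 bg [0.653 0.191 0.045] [-0.79  0.68  0.61  1.65 -0.46  0.96 -1.54]
1 tu [ 0.465 -0.323  0.2  ] [-0.24  0.32  0.93  1.84 -0.29  1.12 -0.65]
1 t [ 0.465 -0.323  0.04 ] [-0.01  0.51  0.66  1.95 -0.42  0.82 -0.55]
-1 h [0.448 0.392 0.26 ] [-0.9   0.24  0.13  1.68 -0.03  1.23  0.67]
-1 g [0.448 0.392 0.073] [-0.88  0.43  0.11  1.84 -0.06  0.88  0.69]
-1 scan [0.517 0.137 0.153] [-0.92 -0.07  0.43  2.37  0.7   0.41  0.53]
-1 bu [0.653 0.191 0.2  ] [-0.57  0.45  0.31  1.53 -0.14  1.18  1.37]
-1 bg [0.653 0.191 0.045] [-0.53  0.61  0.25  1.64 -0.18  0.91  1.4 ]
-1 tu [ 0.465 -0.323  0.2  ] [ 0.87  0.26 -0.39  1.79  0.11  1.12  2.15]
-1 t [ 0.465 -0.323  0.04 ] [-0.16  0.59  0.87  1.95 -0.59  0.87  2.73]
```

```bash
python3 - <<'E'
from plan import *
o=rot(SY,0,-1)
manip.move_ptp([*SC,.24],o)
print(manip.get_state()['time'],manip.get_state()['ee_pos'])
shot('top','a1');shot('scene','a2')
E
python3 -c "
from h import *
a=load('a1')['pixels'];b=load('a2')['pixels']
cv2.imwrite('pics/a.png',np.hstack([cv2.resize(a[185:315,90:220],(400,400),interpolation=2),cv2.resize(b[130:290,380:540],(400,400),interpolation=2)]))"
```

```text
1.2417 [0.44597123 0.39392389 0.23972799]
```

View pics/a.png

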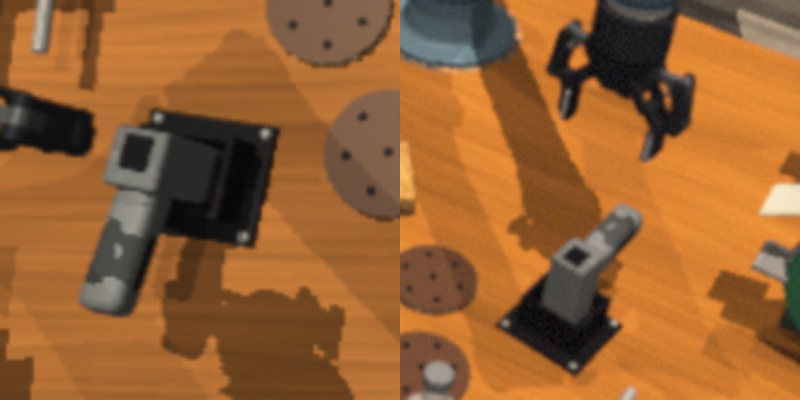

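```bash
python3 - <<'E'
from plan import *
s=manip.get_state(); p=s['ee_pos']; print(s['time'],p,R.from_quat(s['tool_rot']).as_matrix().round(3),rot(SY,0,-1))
print(proj(load('a1'),p),proj(load('a2'),p))
E
python3 -c "
from h import *
a=load('a1')['pixels'];cv2.imwrite('pics/aa.png',a)"
```

```text
1.3417 [0.44549429 0.39446063 0.23956925] [[-0.991  0.135 -0.001]
 [ 0.135  0.991  0.   ]
 [ 0.001  0.    -1.   ]] [0.06994285 0.997551   0.         0.        ]
[[104.15960819 229.74355103]] [[458.70065582 197.25348422]]
```

View pics/aa.png

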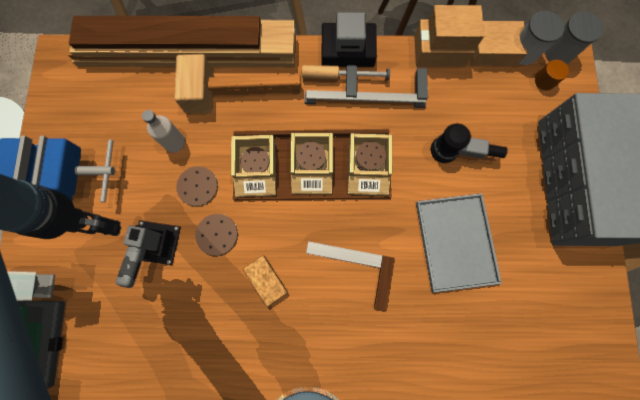

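```bash
python3 - <<'E'
from plan import *
o=rot(SY,0,-1)
manip.move_linear([*SC,.14],o,velocity=.15)
s=manip.get_state(); print(s['time'],s['ee_pos'])
manip.wait(.3); s=manip.get_state(); print(s['ee_pos'],s['qd'].round(3),s['contact_force'])
e=np.array([*SC,.14])-s['ee_pos']; print(e)
manip.move_linear(np.array([*SC,.11])+e,o,velocity=.1)
manip.wait(.3); s=manip.get_state(); print(s['time'],s['ee_pos'])
E
```

```text
2.1583 [0.44800718 0.39297506 0.14083571]
[0.44802888 0.39266913 0.14102183] [-0.     0.002 -0.003  0.007  0.002  0.    -0.001] [0.43159587 0.34936656 0.35087124]
[-0.00052888 -0.00046913 -0.00102183]
3.2167 [0.4474149  0.39210888 0.10965601]
```

```bash
python3 - <<'E'
from plan import *
o=rot(SY,0,-1)
g=manip.move_linear([*SC,.073],o,velocity=.08,guard=15)
manip.wait(.2); s=manip.get_state(); print(g,s['time'],s['ee_pos'],s['contact_force'])
shot('scene','c2')
manip.command_gripper(.03,grasp_force=45)
s=manip.get_state(); print(s['time'],s['ee_pos'],s['gripper_width'],s['contact_force'],s['ft_torque'])
np.save('grasp.npy',s['ee_pos'])
shot('scene','c3');shot('top','c4')
E
python3 -c "
from h import *
a=load('c2')['pixels'];b=load('c3')['pixels']
cv2.imwrite('pics/c.png',np.hstack([cv2.resize(x[170:290,390:510],(400,400),interpolation=2) for x in(a,b)]))"
```

```text
False 4.0167 [0.44799157 0.3926247  0.07363375] [0.21831409 0.36947322 0.22773962]
4.5417 [0.44789322 0.39304587 0.0735902 ] 0.041552759442482136 [0.23453492 1.85794936 2.13613383] [ 0.16307247 -0.03548739 -0.05151432]
```

View pics/c.png

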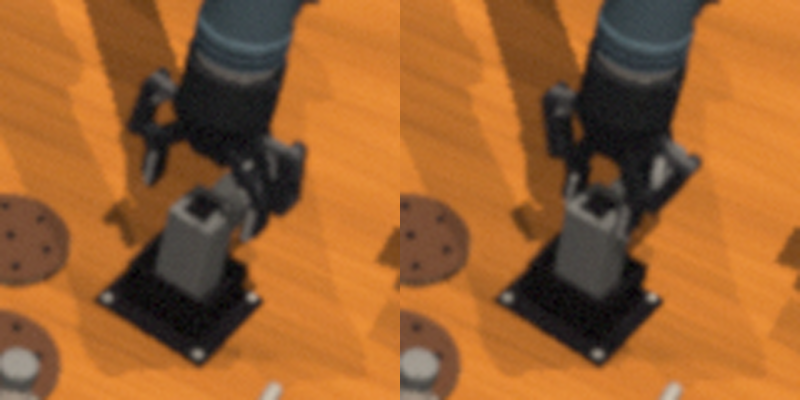

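The jaws closed on the head at 41.6 mm, and the picture shows the fingers on both its sides. Now I'll lift it and move to the scan pose.

```bash
python3 - <<'E'
from plan import *
o=rot(SY,0,-1); g=np.load('grasp.npy')
manip.move_linear([g[0],g[1],.21],o,velocity=.12)
s=manip.get_state(); print(s['time'],s['ee_pos'],s['gripper_width'],s['contact_force'])
os_=rot(BY,t32,-1)
pre=SCAN+n*.06
manip.move_linear(pre,os_,velocity=.15)
s=manip.get_state(); print(s['time'],s['ee_pos'],s['gripper_width'])
shot('scene','d2');shot('top','d1')
E
python3 -c "
from h import *
a=load('d1')['pixels'];b=load('d2')['pixels']
cv2.imwrite('pics/d.png',np.hstack([cv2.resize(x,(400,400),interpolation=2) for x in(a[120:300,150:330],b[110:310,240:440])]))"
```

```text
5.9333 [0.44722222 0.39238453 0.20875108] 0.041414224477947195 [-0.20824245 -0.75368577 -1.32125427]
7.8167 [0.48574216 0.13664572 0.20434659] 0.040918832509351924
```

View pics/d.png

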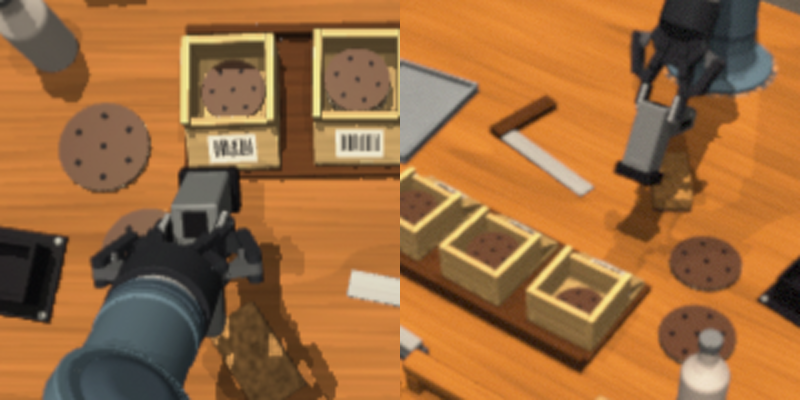

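```bash
python3 - <<'E'
from plan import *
os_=rot(BY,t32,-1)
manip.move_linear(SCAN,os_,velocity=.08)
manip.wait(.3)
s=manip.get_state(); print(s['time'],s['ee_pos'],SCAN,s['qd'].round(3),(R.from_quat(s['tool_rot'])*R.from_quat(os_).inv()).magnitude())
c=shot('scene','e2');a=shot('top','e1')
Rt=R.from_quat(s['tool_rot']).as_matrix()
tcp=s['ee_pos']
# scanner frame: z=-tool z; y=tool y ; x=?
z=-Rt[:,2]; y=Rt[:,1]; x=np.cross(y,z); w=tcp-.0626*z
print('x',x,'window',w,'label in window',np.array([x,y,z])@(LB-w))
for cam,im in((c,'e2'),(a,'e1')):
    o=cam['pixels'].copy()
    P=[w+sx*.0225*x+sy*.021*y+.108*z for sx,sy in((1,1),(1,-1),(-1,-1),(-1,1))]
    H=[w+sx*.023*x+sy*.029*y for sx,sy in((1,1),(1,-1),(-1,-1),(-1,1))]
    f=4
    r=(240,110,200,150) if im=='e2' else (170,140,160,110)
    o=cv2.resize(o[r[1]:r[1]+r[3],r[0]:r[0]+r[2]],None,fx=f,fy=f,interpolation=2)
    for Q,col in((P,(0,255,0)),(H,(0,0,255)),([w,LB],(255,0,255))):
        q=((proj(cam,Q)-[r[0],r[1]]+.5)*f).astype(int); cv2.polylines(o,[q.reshape(-1,1,2)],True,col,1)
    cv2.imwrite(f'pics/{im}z.png',o)
E
```

```text
9.1167 [0.51720473 0.13721969 0.15341478] [0.51710661 0.13700277 0.15294235] [ 0.     0.003  0.002  0.001  0.002  0.002 -0.001] 0.0009711815851720449
x [0.84698221 0.03375404 0.53054858] window [0.55038898 0.13858596 0.10035161] label in window [-0.00043906 -0.00029357 -0.06974364]
```

View pics/e2z.png

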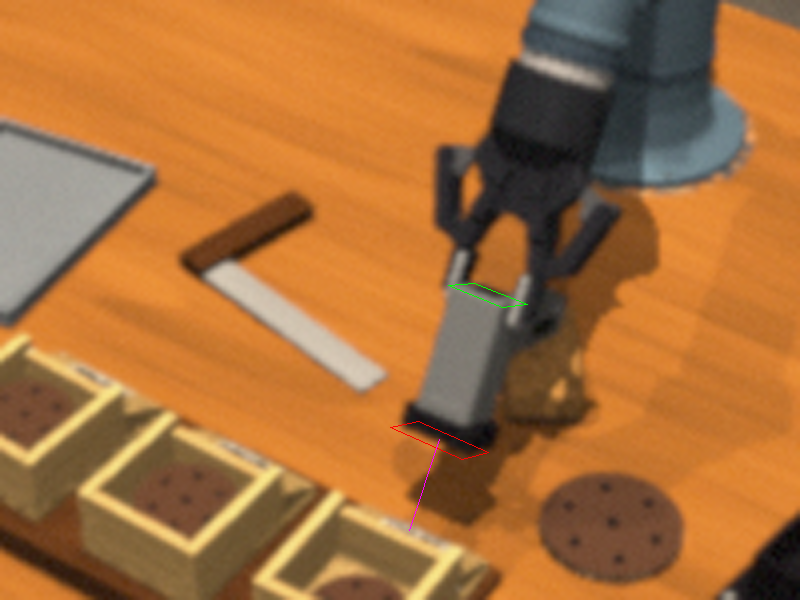

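View pics/e1z.png

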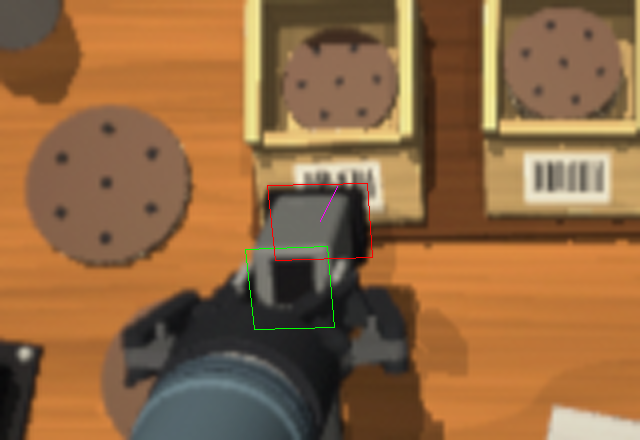

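Both overlays put the nose a few millimetres off the model, so the scanner may have slipped slightly in the grip. I'll zoom in and fit its pose before trusting the aim.

```bash
python3 - <<'E'
from h import *
for im,r,f in(('e2',(335,160,60,70),8),('e1',(220,180,60,50),10)):
    o=load(im)['pixels']; o=cv2.resize(o[r[1]:r[1]+r[3],r[0]:r[0]+r[2]],None,fx=f,fy=f,interpolation=2)
    o=np.clip(o.astype(float)*1.6,0,255).astype(np.uint8)
    cv2.imwrite(f'pics/{im}y.png',o)
E
```

```text
(no output)
```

View pics/e2y.png

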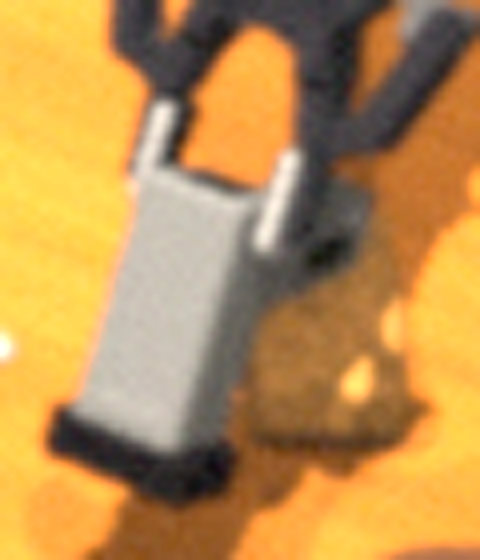

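View pics/e1y.png

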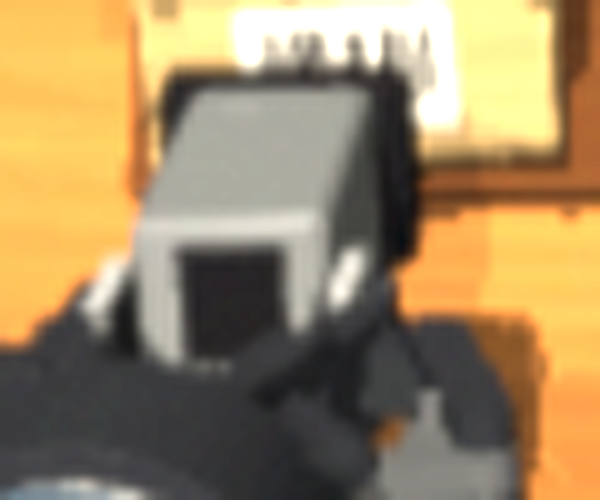

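```bash
cat > fit2.py <<'E'
from fit import *
from plan import LB
s=manip.get_state()
Rt=R.from_quat(s['tool_rot']).as_matrix();z=-Rt[:,2]; y=Rt[:,1]; x=np.cross(y,z)
B0=np.c_[x,y,z]; w0=s['ee_pos']-.0626*z
E2,E1=load('e2'),load('e1')
def go(ps,pt,ls,lt,db2=(0,0),db1=(0,0),mode=''):
    def r(v):
        B=B0@R.from_rotvec(v[3:]).as_matrix(); w=w0+B0@v[:3]
        o=[]
        if ls is not None:o.append((proj(E2,w+np.array(ls)@B.T)-ps+db2).ravel())
        if lt is not None:o.append((proj(E1,w+np.array(lt)@B.T)-pt+db1).ravel())
        return np.concatenate(o+[v[3:]*3])
    q=least_squares(r,np.zeros(6)); v=q.x
    B=B0@R.from_rotvec(v[3:]).as_matrix(); w=w0+B0@v[:3]
    print(mode,'shift mm',(v[:3]*1e3).round(1),'rot deg',np.degrees(v[3:]).round(1),'label in win',((LB-w)@B*1e3).round(1)); print(q.fun[:-3].reshape(-1,2).round(1).tolist())
ls=[[.0225,-.021,.108],[.0225,.021,.108],[.023,-.029,0],[.023,.029,0],[-.023,.029,0]]
ps=un([[142,170],[250,200],[50,450],[178,500],[230,455]],8,335,160)
lt=[[.0225,.021,.108],[.0225,-.021,.108],[.023,.029,0],[.023,-.029,0],[-.023,-.029,0]]
pt=un([[138,212],[325,210],[168,72],[412,72],[415,255]],10,220,180)
go(ps,pt,ls,lt,mode='both');go(ps,pt,ls,lt,db2=(.8,-.3),mode='both corr');go(ps,pt,ls,None,db2=(.8,-.3),mode='scene');go(ps,pt,None,lt,mode='top')
E
python3 fit2.py
```

```text
both shift mm [-2.4  2.1  6.9] rot deg [2.5 3.2 0. ] label in win [  6.5  -5.6 -76.1]
[[-1.5, -1.8], [-1.4, -0.7], [-2.3, -0.7], [0.1, 0.3], [0.4, 3.2], [-1.9, 0.4], [0.0, -0.3], [-1.2, 1.2], [-0.5, 0.2], [0.6, 0.8]]
both corr shift mm [-2.3  1.5  5.8] rot deg [ 2.4  3.2 -0.2] label in win [  6.2  -4.8 -75. ]
[[-1.0, -1.8], [-0.9, -0.7], [-1.8, -0.7], [0.5, 0.3], [0.9, 3.3], [-1.5, 0.2], [0.3, -0.4], [-0.9, 1.0], [-0.1, 0.0], [0.9, 0.6]]
scene shift mm [-52.9 -19.2  -4. ] rot deg [1.1 6.8 7.9] label in win [ 62.1   9.9 -59.1]
[[-0.5, -0.2], [-0.2, 0.9], [-0.9, -1.1], [1.6, -0.5], [-0.0, 1.0]]
top shift mm [-14.5   8.7 -36.9] rot deg [ 1.9  1.8 -2.5] label in win [ 15.7  -9.3 -32. ]
[[-0.4, -0.1], [0.4, 0.1], [0.2, 0.1], [-0.2, 0.2], [0.0, -0.2]]
```

```bash
cat > ov.py <<'E'
from fit2 import *
def wire(cam,B,w,o,r,f,col):
    def box(hx,hy,z0,z1):
        P=np.array([[a*hx,b*hy,c] for c in(z0,z1) for a,b in((1,1),(1,-1),(-1,-1),(-1,1))])
        q=((proj(cam,w+P@B.T)-[r[0],r[1]]+.5)*f).astype(int)
        for i in range(4):
            for a,b in((i,(i+1)%4),(i+4,(i+1)%4+4),(i,i+4)): cv2.line(o,tuple(map(int,q[a])),tuple(map(int,q[b])),col,1)
    box(.0225,.021,.02,.108); box(.023,.029,0,.02)
def draw(v,tag,nm2='e2',nm1='e1'):
    B=B0@R.from_rotvec(v[3:]).as_matrix(); w=w0+B0@np.array(v[:3]); out=[]
    for nm,r,f in((nm2,(335,160,60,70),7),(nm1,(215,175,55,70),7)):
        c=load(nm);o=c['pixels']; o=cv2.resize(o[r[1]:r[1]+r[3],r[0]:r[0]+r[2]],None,fx=f,fy=f,interpolation=2)
        o=np.clip(o.astype(float)*1.6,0,255).astype(np.uint8); wire(c,B,w,o,r,f,(0,0,255)); out.append(o)
    cv2.imwrite(f'pics/ov_{tag}.png',np.hstack(out))
if __name__=='__main__':
    draw([0]*6,'nom'); draw([-.0024,.0018,.006,np.radians(2.5),np.radians(3.2),0],'fit')
E
python3 ov.py >/dev/null
```

```text
(no output)
```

View pics/ov_nom.png

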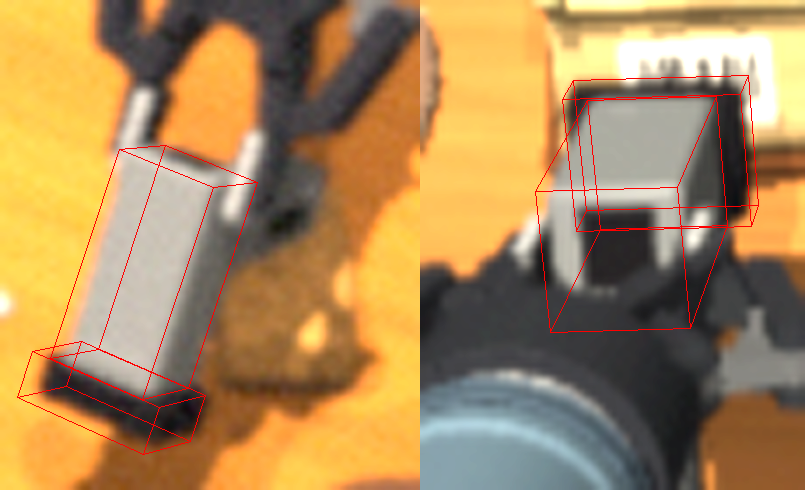

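View pics/ov_fit.png

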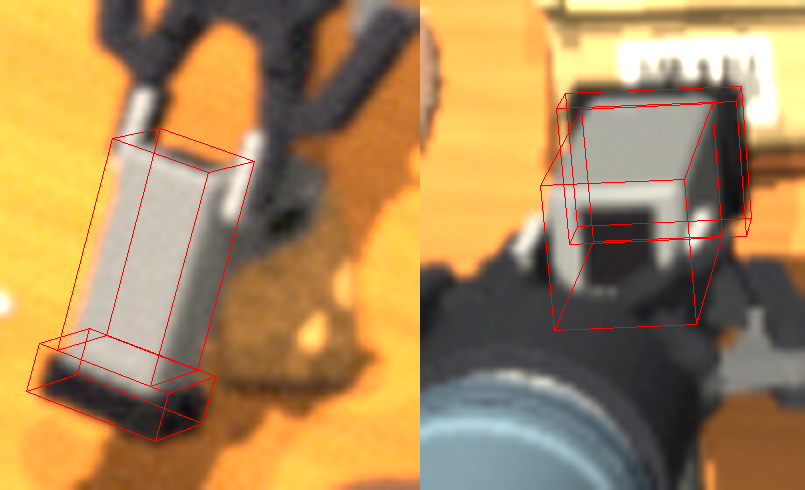

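The wireframe agrees at the head. The hood looks rounded, which explains part of the misfit. At worst the scanner is tilted about 3°, with the label about 6 mm off axis, so both are inside the limits. I'll move halfway towards the fitted correction, so either reading leaves good margin, and hold.

```bash
python3 - <<'E'
from plan import *
os_=rot(BY,t32,-1)
Rt=R.from_quat(os_).as_matrix();z=-Rt[:,2]; y=Rt[:,1]; x=np.cross(y,z)
manip.wait(1.0)
P=SCAN+.003*x-.0025*y-.003*z
manip.move_linear(P,os_,velocity=.03)
manip.wait(1.7)
s=manip.get_state(); print(s['time'],s['ee_pos']-P,s['gripper_width'],s['qd'].round(4))
shot('scene','e4');shot('top','e3')
E
```

```text
12.2333 [-1.30580977e-05  8.42249264e-06 -7.38344203e-06] 0.0409412861779578 [-0.0019 -0.0002 -0.0015 -0.0006 -0.0007  0.0005 -0.0006]
```

```bash
python3 - <<'E'
from plan import *
os_=rot(BY,t32,-1);o=rot(SY,0,-1); g=np.load('grasp.npy')
manip.move_linear(SCAN+n*.06,os_,velocity=.12)
manip.move_linear([g[0],g[1],.21],o,velocity=.15)
manip.move_linear([g[0],g[1],.15],o,velocity=.1)
manip.wait(.3)
s=manip.get_state(); print(s['time'],s['ee_pos'],g,s['gripper_width'])
c=shot('scene','f2');a=shot('top','f1')
Rt=R.from_quat(s['tool_rot']).as_matrix();z=-Rt[:,2]; y=Rt[:,1]; x=np.cross(y,z);B=np.c_[x,y,z];w=s['ee_pos']-.0626*z
import ov
out=[]
for cam in(c,a):
    ctr=proj(cam,w+.04*z)[0].astype(int); r=(ctr[0]-35,ctr[1]-35)
    im=cv2.resize(cam['pixels'][r[1]:r[1]+70,r[0]:r[0]+57],None,fx=7,fy=7,interpolation=2); im=np.clip(im*1.6,0,255).astype(np.uint8)
    out.append(im.copy()); ov.wire(cam,B,w,im,r,7,(0,0,255)); out[-1]=im
cv2.imwrite('pics/f.png',np.hstack(out))
E
```

```text
15.9417 [0.44826834 0.39340489 0.15073734] [0.44789322 0.39304587 0.0735902 ] 0.041077322926935236
both shift mm [ 130.7 -237.    17. ] rot deg [  5.  -28.4  10.8] label in win [  6.6  -5.6 -76.1]
[[-1.5, -1.8], [-1.4, -0.7], [-2.3, -0.7], [0.0, 0.3], [0.4, 3.2], [-1.9, 0.3], [0.0, -0.3], [-1.2, 1.2], [-0.5, 0.2], [0.6, 0.9]]
both corr shift mm [ 131.5 -237.4   16.1] rot deg [  4.9 -28.4  10.5] label in win [  6.4  -4.8 -75. ]
[[-1.0, -1.8], [-0.9, -0.7], [-1.8, -0.7], [0.5, 0.3], [0.9, 3.3], [-1.6, 0.1], [0.3, -0.5], [-0.9, 1.0], [-0.1, 0.0], [0.9, 0.7]]
scene shift mm [ 102.2 -261.1  -13.7] rot deg [  0.7 -24.3  17.6] label in win [ 56.4   8.9 -60.9]
[[-0.5, -0.2], [-0.2, 1.0], [-1.0, -1.2], [1.6, -0.4], [0.1, 0.8]]
top shift mm [ 142.1 -228.4  -25.8] rot deg [  5.3 -29.8   8.1] label in win [ 15.6  -9.2 -32.7]
[[-0.4, -0.2], [0.4, 0.1], [0.2, 0.1], [-0.2, 0.2], [0.0, -0.2]]
```

View pics/f.png

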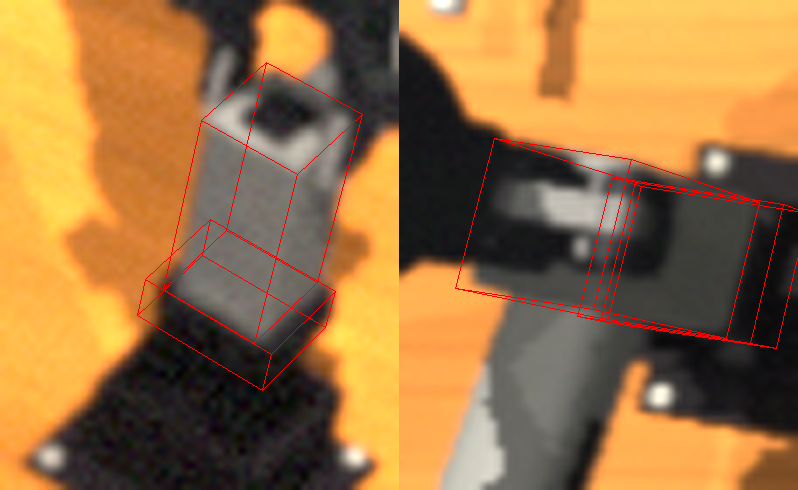

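The scanner hangs upright over the holster and the nose agrees to a few millimetres (5 mm clearance). Lowering it with a force guard.

```bash
python3 - <<'E'
from plan import *
o=rot(SY,0,-1); g=np.load('grasp.npy')
r=manip.move_linear([g[0],g[1],.1],o,velocity=.08,guard=10)
manip.wait(.2);s=manip.get_state(); print(r,s['time'],s['ee_pos'],s['contact_force'])
if not r:
    r=manip.move_linear([g[0],g[1],g[2]],o,velocity=.04,guard=12)
    manip.wait(.2);s=manip.get_state(); print(r,s['time'],s['ee_pos'],s['contact_force'])
shot('scene','g2');shot('top','g1')
E
```

```text
False 17.0167 [0.44839312 0.39356137 0.10081526] [-0.25819822  0.35386634 -1.66065745]
False 18.025 [0.44789969 0.39297256 0.07356603] [-0.99877367 -0.75782735  0.303707  ]
```

```bash
python3 - <<'E'
from plan import *
o=rot(SY,0,-1); g=np.load('grasp.npy')
manip.command_gripper(.085)
manip.wait(.3)
s=manip.get_state(); print(s['time'],s['gripper_width'],s['contact_force'])
manip.move_linear([g[0],g[1],.2],o,velocity=.12)
shot('scene','g4');shot('top','g3'); print(manip.get_state()['time'])
b=load('g4')['pixels'];a=load('g3')['pixels']; b0=load('scene0')['pixels']
cv2.imwrite('pics/g.png',np.hstack([cv2.resize(x,(260,260),interpolation=2) for x in(a[200:290,105:195],b[200:290,400:490],b0[200:290,400:490])]))
E
```

```text
18.9333 0.08522221676619685 [ 0.51564955  0.10741546 -0.661055  ]
20.2333
```

View pics/g.png

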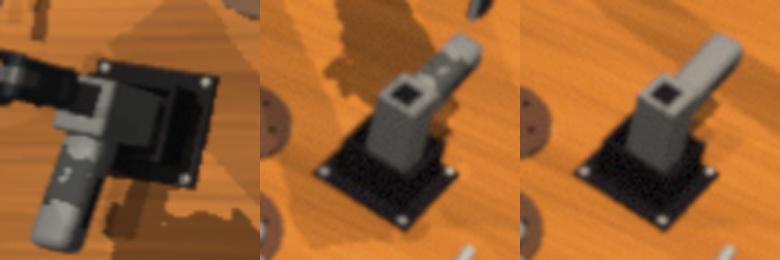

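```bash
python3 - <<'E'
from plan import *
o=rot(BY,0,-1)
manip.move_linear([*BG,.2],o,velocity=.2)
manip.command_gripper(.04)
manip.move_linear([*BG,.11],o,velocity=.15)
manip.wait(.3)
s=manip.get_state(); print(s['time'],s['ee_pos'],BG,s['gripper_width'])
c=shot('scene','i2');a=shot('top','i1')
out=[]
for cam in(c,a):
    ctr=proj(cam,[*BG,.09])[0].astype(int); r=(ctr[0]-35,ctr[1]-35)
    im=cv2.resize(cam['pixels'][r[1]:r[1]+70,r[0]:r[0]+70],None,fx=5.7,fy=5.7,interpolation=2)
    f=5.7
    for P,col in(([*BG,.072],(0,0,255)),(s['ee_pos'],(0,255,0))):
        q=(proj(cam,P)[0]-r+.5)*f; cv2.circle(im,(int(q[0]),int(q[1])),4,col,1)
    out.append(im)
cv2.imwrite('pics/i.png',np.hstack(out))
E
```

```text
23.3833 [0.653865   0.19155803 0.11120838] [0.65310371 0.19130205] 0.04016162892059228
```

View pics/i.png

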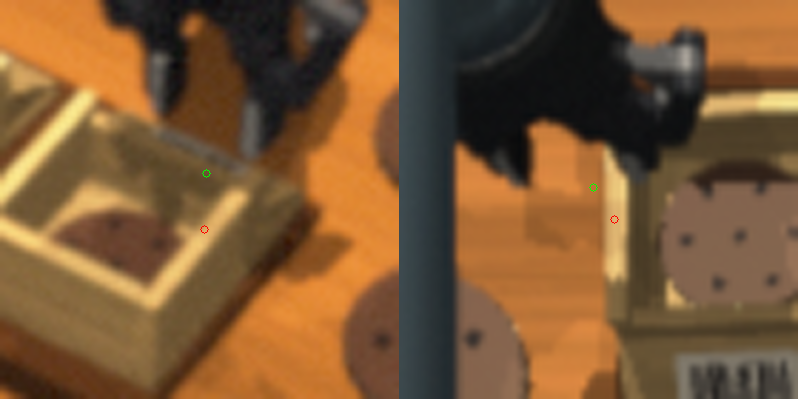

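Both views put the left wall's mid-rim (red) between the two fingertips. Descending to grasp.

```bash
python3 - <<'E'
from plan import *
o=rot(BY,0,-1)
r=manip.move_linear([*BG,.038],o,velocity=.08,guard=12)
manip.wait(.2);s=manip.get_state(); print(r,s['time'],s['ee_pos'],s['contact_force'])
if not r:
    manip.command_gripper(.004,grasp_force=80)
    manip.wait(.2);s=manip.get_state(); print(s['time'],s['ee_pos'],s['gripper_width'],s['contact_force'],s['ft_torque'])
    np.save('bg.npy',s['ee_pos'])
c=shot('scene','j2')
cv2.imwrite('pics/j.png',cv2.resize(c['pixels'][190:300,280:400],None,fx=5,fy=5,interpolation=2))
E
```

```text
False 24.7333 [0.65371073 0.19147769 0.03883944] [ 0.96519973 -1.1191859  -0.07492216]
25.35 [0.65341288 0.19144252 0.03852087] 0.0053755808553804 [-0.27699301 -0.48827414  4.92797779] [-0.05317434  0.17564397  0.09547506]
```

View pics/j.png

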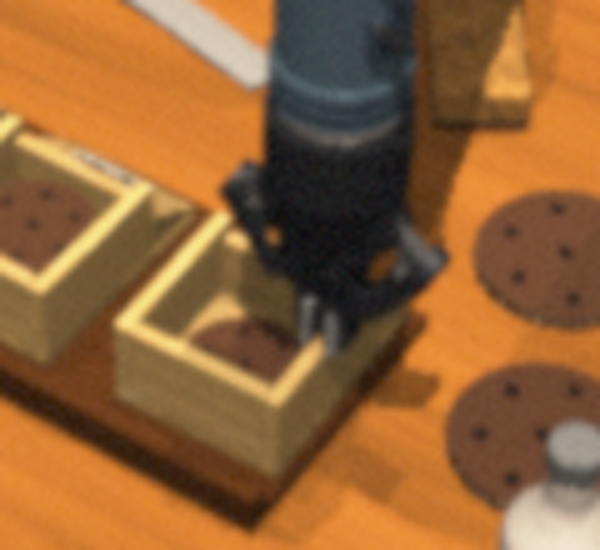

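```bash
python3 - <<'E'
from plan import *
o=rot(BY,0,-1); g=np.load('bg.npy')
manip.move_linear([g[0],g[1],g[2]+.02],o,velocity=.03)
manip.wait(.3);s=manip.get_state(); print(s['time'],s['ee_pos'],s['gripper_width'],s['contact_force'],s['ft_torque'])
c=shot('scene','k2');a=shot('top','k1')
cv2.imwrite('pics/k.png',np.hstack([cv2.resize(c['pixels'][190:300,280:400],None,fx=4,fy=4,interpolation=2),cv2.resize(a['pixels'][120:230,220:300],None,fx=4,fy=4,interpolation=2)]))
E
```

```text
26.5333 [0.6532774  0.1914147  0.05831872] 0.005578524632122051 [-0.35648466  0.27405846 -2.77595417] [ 0.1450902  -0.0370235  -0.02483205]
```

View pics/k.png

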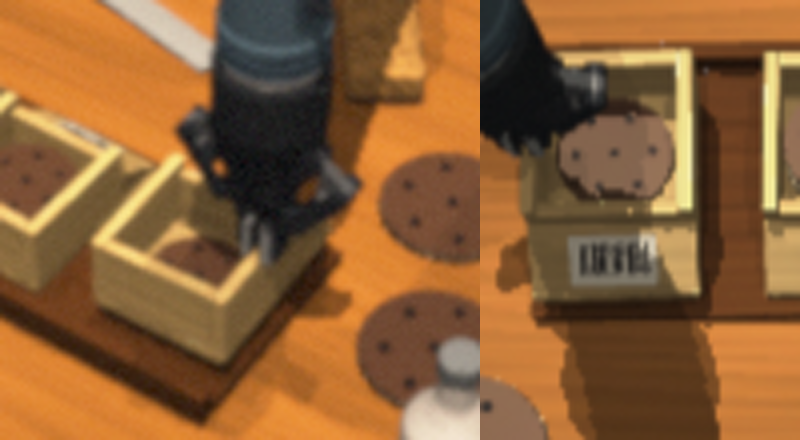

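The bin is off the stand and level; the wrist reads -2.8 N, which fits its 2.6 N weight. Carrying it to the tray.

```bash
python3 - <<'E'
from plan import *
o=rot(BY,0,-1);ot=rot(TY,0,-1); g=np.load('bg.npy')
for tgt,oo in(([*TG,.17],ot),([*TG,.05],ot)): print(manip.inverse_kinematics(tgt,oo))
manip.move_linear([g[0],g[1],.17],o,velocity=.1)
manip.move_linear([*TG,.17],ot,velocity=.14)
manip.wait(.3);s=manip.get_state(); print(s['time'],s['ee_pos'],TG,s['q'].round(2),s['gripper_width'],s['contact_force'])
c=shot('scene','l2');a=shot('top','l1')
cv2.imwrite('pics/l.png',np.hstack([cv2.resize(c['pixels'][60:240,170:370],(400,360),interpolation=2),cv2.resize(a['pixels'][130:310,320:520],(400,360),interpolation=2)]))
E
```

```text
[ 0.12036913  0.27638376  0.4831704   1.85563191 -0.14713863  1.04460891
  2.3668946 ]
[ 0.19328317  0.43838039  0.40843647  1.93402863 -0.23378282  0.81503774
  2.43343568]
32.2667 [ 0.46501311 -0.32291477  0.1699882 ] [ 0.4650106  -0.32298823] [ 0.13  0.28  0.47  1.86 -0.14  1.04  2.36] 0.005692954639686878 [-0.41125967  0.54552793 -3.39246923]
```

View pics/l.png

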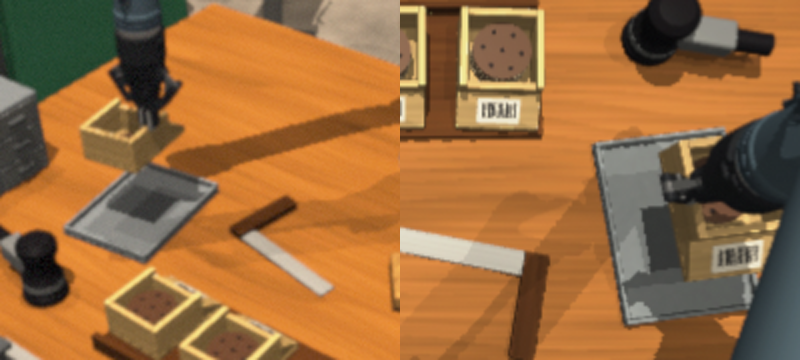

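```bash
python3 - <<'E'
from plan import *
ot=rot(TY,0,-1); g=np.load('bg.npy')
manip.move_linear([*TG,.055],ot,velocity=.1)
manip.wait(.3);s=manip.get_state(); print(s['time'],s['ee_pos'],s['contact_force'])
r=manip.move_linear([*TG,g[2]-.0065],ot,velocity=.02,guard=6)
manip.wait(.4);s=manip.get_state(); print(r,s['time'],s['ee_pos'],s['contact_force'],s['ft_torque'])
c=shot('scene','m2')
cv2.imwrite('pics/m.png',cv2.resize(c['pixels'][100:220,180:300],(600,600),interpolation=2))
E
```

```text
33.9667 [ 0.46528233 -0.32311154  0.05540524] [ 0.20648236 -0.62778635 -2.81472394]
True 35.4917 [ 0.46503635 -0.32268595  0.03244627] [0.3176791  0.99434564 5.42966311] [-0.06997058 -0.00756701 -0.02274589]
```

View pics/m.png

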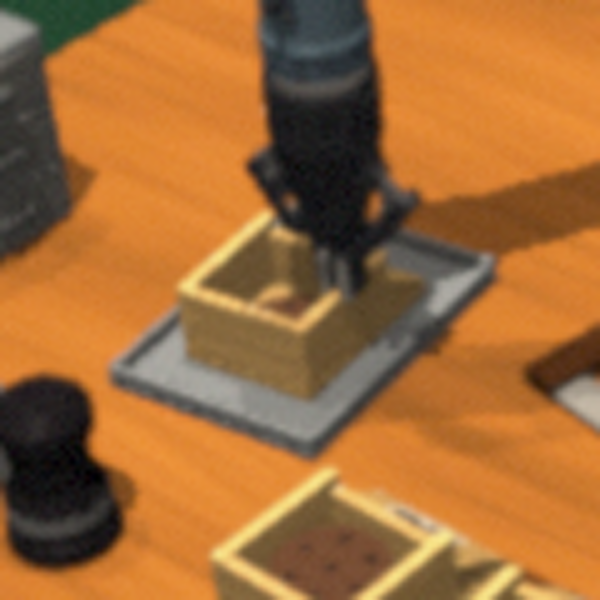

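The bin touched down exactly at the expected height (0.0324), inside the lips. Releasing to 40 mm only, so the inner finger stays clear of the far wall.

```bash
python3 - <<'E'
from plan import *
ot=rot(TY,0,-1)
manip.command_gripper(.04); manip.wait(.2)
s=manip.get_state(); print(s['time'],s['gripper_width'],s['contact_force'])
manip.move_linear([*TG,.2],ot,velocity=.1)
manip.move_linear([.40,-.10,.35],ot,velocity=.25)
manip.wait(.2)
s=manip.get_state(); print(s['time'],s['contact_force'])
c=shot('scene','n2');a=shot('top','n1')
cv2.imwrite('pics/n.png',np.hstack([cv2.resize(c['pixels'],(400,250),interpolation=2),cv2.resize(a['pixels'],(400,250),interpolation=2)]))
cv2.imwrite('pics/nz.png',np.hstack([cv2.resize(c['pixels'][120:220,190:290],(400,400),interpolation=2),cv2.resize(a['pixels'][190:300,410:510],(400,440),interpolation=2)[:400]]))
E
```

```text
36.1667 0.04005875146868393 [-0.8679127  -0.53603391  0.29864979]
39.4667 [ 0.45894882 -0.69838699  0.46514028]
```

View pics/n1.png

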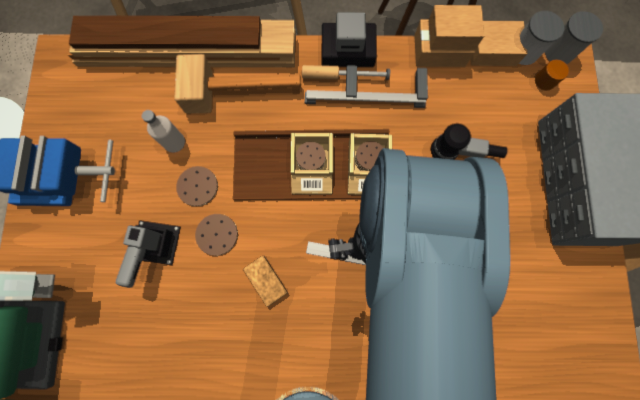

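View pics/nz.png

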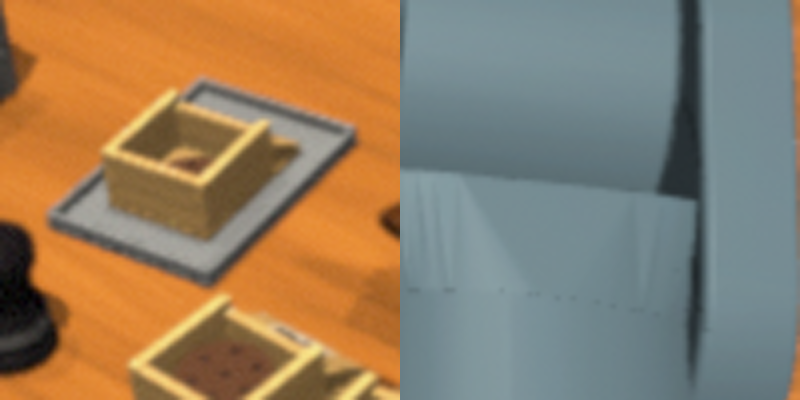

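View pics/n2.png

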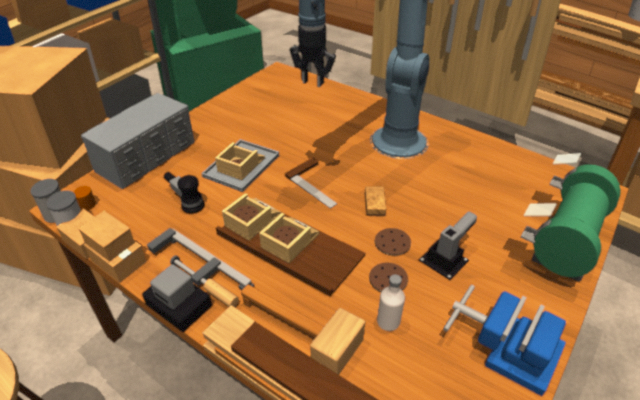

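```bash
python3 - <<'E'
from h import *
print(manip.get_state()['time']); print(manip.sign_off())
E
```

```text
39.5667
the job is handed in; nothing more can be done
None
```

The whole sequence ran and I handed the job in at 39.6 s of the 69 s allowed. Nothing reported whether the scanner actually read the label.

**What I did:** The left bin was the low one. I aimed the scanner at its label from about 7 cm and held it still over 1 s at two almost identical poses. I then stood it back in its holster, gripped the bin by its left wall, lifted it and set it in the refill tray.

**Last checks:**
- **Scanner:** it stands in its holster as it did at the start. The wrist force showed the holster carrying its weight before I let go.
- **Bin:** it touched down within 0.1 mm of the expected height. In the scene picture it stands flat inside the tray lips, with discs visible in it.
- **Everything else:** the other bins, the sander, glue, block and square look unmoved in the final scene picture.

**Checks that disagreed or failed:**
- **Aim:** the picture fit disagreed with the robot's own pose, suggesting up to about 3° of tilt per axis and 6 mm off the label's centre. Both are within the limits. I moved halfway towards the fit before the second hold.
- **Gripper on the bin wall:** it read 5.5 mm on the 9 mm wall, but the lift force matched the bin's weight and nothing slipped.
- **Final top view:** the arm hid the tray, so the bin in the tray is confirmed only by the scene camera and the touchdown height.

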